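Find the tired shock mount and push down its tag

TASK

Three alike shock mounts for the analyser's feet are set out on the bench, and the softest is worn out. With closed fingertips press each blue pad gently down a few millimetres and let it spring back, one after the other from the robot's left to its right, then push the orange tag beside the softest one all the way down until its head rests on its grey block. Leave the other two tags standing, grasp or lift nothing, and leave everything else on the bench where it is.

Things in the scene. Friction and masses are not known exactly. Their poses are not given: they have to be found in the camera images.
- mount_k: Test plate with one shock mount and one tag, fixed to the bench: aluminium plate 120 (its x) x 90 (its y) x 8 mm. Origin: centre of its underside, on the bench. The mount stands at plate x = +30 mm, the tag's grey guide block at x = -36 mm, both at plate y = 0. The three plates look alike, and their places are swapped about from run to run: only pressing shows which mount is soft.
- mount_k_pad_top (a point): Centre of the flat top of the round blue pad on the spring, 48 mm across (flat part 40 mm), 75 mm above the bench at rest; it moves down with the pad. The pad goes straight down up to 15 mm and springs back. The softest of the three takes about 2 N at 8 mm of travel, the other two at least twice as much, the stiffest about 9 N.
- mount_k_pad (a joint): Travel of this plate's pad: 0 at rest (up), grows as it is pressed, 0.015 m at the bottom.
- mount_k_tag_top (a point): Centre of the top of the orange tag's head, 15 (plate x) x 30 (plate y) x 6 mm, 72 mm above the bench at the start; its stem stands in a grey guide block 22 x 36 mm whose top is 46 mm above the bench. Pushed down (about 3 N of friction) it stays where it is left; fully down the head rests on the block, its top at 52 mm.
- mount_r: Test plate with one shock mount and one tag, fixed to the bench: aluminium plate 120 (its x) x 90 (its y) x 8 mm. Origin: centre of its underside, on the bench. The mount stands at plate x = +30 mm, the tag's grey guide block at x = -36 mm, both at plate y = 0. The three plates look alike, and their places are swapped about from run to run: only pressing shows which mount is soft.
- mount_r_pad_top (a point): Centre of the flat top of the round blue pad on the spring, 48 mm across (flat part 40 mm), 75 mm above the bench at rest; it moves down with the pad. The pad goes straight down up to 15 mm and springs back. The softest of the three takes about 2 N at 8 mm of travel, the other two at least twice as much, the stiffest about 9 N.
- mount_r_pad (a joint): Travel of this plate's pad: 0 at rest (up), grows as it is pressed, 0.015 m at the bottom.
- mount_r_tag_top (a point): Centre of the top of the orange tag's head, 15 (plate x) x 30 (plate y) x 6 mm, 72 mm above the bench at the start; its stem stands in a grey guide block 22 x 36 mm whose top is 46 mm above the bench. Pushed down (about 3 N of friction) it stays where it is left; fully down the head rests on the block, its top at 52 mm.
- mount_t: Test plate with one shock mount and one tag, fixed to the bench: aluminium plate 120 (its x) x 90 (its y) x 8 mm. Origin: centre of its underside, on the bench. The mount stands at plate x = +30 mm, the tag's grey guide block at x = -36 mm, both at plate y = 0. The three plates look alike, and their places are swapped about from run to run: only pressing shows which mount is soft.
- mount_t_pad_top (a point): Centre of the flat top of the round blue pad on the spring, 48 mm across (flat part 40 mm), 75 mm above the bench at rest; it moves down with the pad. The pad goes straight down up to 15 mm and springs back. The softest of the three takes about 2 N at 8 mm of travel, the other two at least twice as much, the stiffest about 9 N.
- mount_t_pad (a joint): Travel of this plate's pad: 0 at rest (up), grows as it is pressed, 0.015 m at the bottom.
- mount_t_tag_top (a point): Centre of the top of the orange tag's head, 15 (plate x) x 30 (plate y) x 6 mm, 72 mm above the bench at the start; its stem stands in a grey guide block 22 x 36 mm whose top is 46 mm above the bench. Pushed down (about 3 N of friction) it stays where it is left; fully down the head rests on the block, its top at 52 mm.
- tag_1 (a joint): Travel of one of the three orange tags; which plate it stands on is not told. 0 at the start (up), grows as it is pushed down, 0.020 m fully down; negative if it is pulled up.
- tag_2 (a joint): Travel of one of the three orange tags; which plate it stands on is not told. 0 at the start (up), grows as it is pushed down, 0.020 m fully down; negative if it is pulled up.
- tag_3 (a joint): Travel of one of the three orange tags; which plate it stands on is not told. 0 at the start (up), grows as it is pushed down, 0.020 m fully down; negative if it is pulled up.
- reagent_2_mid (a point): Bystander, loose: white bottle with a blue screw cap, 86 mm across and 167 mm tall. The point is its centre, half-way up.
- vial_1_mid (a point): Bystander, loose: clear vial with a blue cap, 23 mm across and 48 mm tall. The point is its centre, half-way up.
- vial_4_mid (a point): Bystander, loose: clear vial with a white cap, 23 mm across and 48 mm tall. The point is its centre, half-way up.
- forceps_mid (a point): Bystander, loose: steel forceps lying flat, 126 mm long and 10 mm high. The point is its centre, half-way up.
- marker_1_mid (a point): Bystander, loose: marker pen lying flat, 138 mm long and 14 mm high. The point is its centre, half-way up.
- timer_mid (a point): Bystander, loose: small white lab timer standing on edge, 24 x 64 x 64 mm. The point is its centre, half-way up.
- petri_1_mid (a point): Bystander, loose: covered clear dish, 94 mm across and 17 mm high. The point is its centre, half-way up.
Mind the look-alikes: they are no part of the job. What is shaped like the mount_t but turquoise is not meant.

How it is judged (in metres and radians):
On the way, in this order (a step that is already met when the one before it is completed fails the run):
1. the pad farthest to the robot's left is pressed at least 2 mm by the fingers (((value of joint mount_k_pad above 0.002 m and contact force between the fingers and mount_k_pad above 0.2 N and y of mount_k in the frame of mount_r above 0 m and y of mount_k in the frame of mount_t above 0 m) or (value of joint mount_r_pad above 0.002 m and contact force between the fingers and mount_r_pad above 0.2 N and y of mount_r in the frame of mount_k above 0 m and y of mount_r in the frame of mount_t above 0 m) or (value of joint mount_t_pad above 0.002 m and contact force between the fingers and mount_t_pad above 0.2 N and y of mount_t in the frame of mount_k above 0 m and y of mount_t in the frame of mount_r above 0 m))), for 0.1 s.
2. then the middle pad is pressed at least 2 mm (((value of joint mount_k_pad above 0.002 m and contact force between the fingers and mount_k_pad above 0.2 N and y of mount_r in the frame of mount_k above 0 m and y of mount_k in the frame of mount_t above 0 m) or (value of joint mount_k_pad above 0.002 m and contact force between the fingers and mount_k_pad above 0.2 N and y of mount_t in the frame of mount_k above 0 m and y of mount_k in the frame of mount_r above 0 m) or (value of joint mount_r_pad above 0.002 m and contact force between the fingers and mount_r_pad above 0.2 N and y of mount_k in the frame of mount_r above 0 m and y of mount_r in the frame of mount_t above 0 m) or (value of joint mount_r_pad above 0.002 m and contact force between the fingers and mount_r_pad above 0.2 N and y of mount_t in the frame of mount_r above 0 m and y of mount_r in the frame of mount_k above 0 m) or (value of joint mount_t_pad above 0.002 m and contact force between the fingers and mount_t_pad above 0.2 N and y of mount_k in the frame of mount_t above 0 m and y of mount_t in the frame of mount_r above 0 m) or (value of joint mount_t_pad above 0.002 m and contact force between the fingers and mount_t_pad above 0.2 N and y of mount_r in the frame of mount_t above 0 m and y of mount_t in the frame of mount_k above 0 m))), for 0.1 s.
3. then the pad farthest to the right is pressed at least 2 mm (((value of joint mount_k_pad above 0.002 m and contact force between the fingers and mount_k_pad above 0.2 N and y of each of mount_r, mount_t in the frame of mount_k above 0 m) or (value of joint mount_r_pad above 0.002 m and contact force between the fingers and mount_r_pad above 0.2 N and y of each of mount_k, mount_t in the frame of mount_r above 0 m) or (value of joint mount_t_pad above 0.002 m and contact force between the fingers and mount_t_pad above 0.2 N and y of each of mount_k, mount_r in the frame of mount_t above 0 m))), for 0.1 s.
4. then the tag beside the softest pad is pushed fully down (value of joint tag_1 above 0.017 m), for 0.2 s.
At the end, for the whole second after the job is handed in: The tag beside the softest mount is within 3 mm of fully down, the other two tags still stand up (pushed less than 10 mm, not pulled up by 3 mm), all three pads have sprung back up (within 2 mm), and the bystanders stand within 20 mm of where they were (value of joint tag_1 above 0.017 m and value of joint tag_3 between -0.003 and 0.01 m and value of joint tag_2 between -0.003 and 0.01 m and value of joint each of mount_k_pad, mount_r_pad, mount_t_pad below 0.002 m and distance of each of reagent_2_mid, vial_1_mid, vial_4_mid, forceps_mid, marker_1_mid, timer_mid, petri_1_mid from where it was at the start of the episode below 0.02 m); the robot touches nothing.
It fails at once if the tag of a mount that is not the softest is pushed down 10 mm or more (value of joint any of tag_3, tag_2 above 0.01 m).
It fails at once if a tag is pulled up by more than 3 mm (value of joint any of tag_3, tag_1, tag_2 below -0.003 m).
It fails at once if a pad is hit or pressed with more than 40 N (contact force between any of the arm, the fingers and mount_k_pad above 40 N or contact force between any of the arm, the fingers and mount_r_pad above 40 N or contact force between any of the arm, the fingers and mount_t_pad above 40 N).
It fails at once if a bystander is lifted, carried or pushed more than 20 mm (distance of any of reagent_2_mid, vial_1_mid, vial_4_mid, forceps_mid, marker_1_mid, timer_mid, petri_1_mid from where it was at the start of the episode above 0.02 m).
It also fails if it takes over 48 s, if anything falls off the work surface, if the arm or the gripper's body presses on something with over 40 N, if the wrist force passes 120 N, or if a joint passes its speed limit or range.

ROBOT

A 6-joint arm with a two-finger parallel gripper is mounted at the origin on a cart in front of the work surface, level with it; the furniture and walls round the work are solid. World frame = base frame: x ahead of the robot, y to its left, z up, the work surface at z = 0. Lengths are in m, angles in degrees, forces in N, time in s.
With the tool pointing down it reaches from about 0.375 to 0.825 m from the base axis. Payload 5.5 kg.
Tool frame: the origin (TCP) lies at the centre of the arm's flange, where the gripper is bolted on; the fingertips stand 173 mm ahead of it and the grasp point (between the pads) lies 155 mm ahead of it (finger_overhang is the distance from the TCP to the fingertips, in m); z points along the fingers, y is the line along which they close (so a half turn about z gives the same grasp; the last joint's range is limited). The gripper opens to 85 mm and grips with 20 to 120 N. Pads are 22 mm wide; open, the fingers measure 114 mm over their backs; the gripper's body (76 mm by 85 mm) begins 54 mm behind the grasp point. The pads swing forward as they close: fully open they stand 13 mm farther back than shut.
Start: joints at [-73.453, 17.962, -2.699, 69.339, 0, 90], TCP at [0.171, -0.575, 0.405] pointing down, gripper open.
Joint ranges: [-152.73, 152.73], [-39.44, 99.34], [-58.76, 71.6], [-118.89, 123.64], [-81.53, 83.1], [-180, 180]. Speed limits (degrees/s): [136.94, 136.94, 172.46, 180, 180, 180].

INTERFACE

Orientations are given as a 3x3 rotation matrix whose columns are the frame's x, y, z axes.
In Python, from bench import * gives the robot as it stands. The module is installed in compiled form; this text tells all that it offers.
- The arm moves only by the tool apply_moves, never from a script. Its argument "steps" is one flat list of numbers, 7 for each row, row after row: the opening, from -1 (shut) to 1 (fully open), then the shift along the tool's x, y, z in m, then the turn, a rotation vector about the tool's x, y, z in degrees. A call has 1 to 12 rows; each row is the pose to reach, as a shift and turn from the pose commanded when the call began, along the tool's axes at that moment; what a row does not reach only later rows make up. A row lasts 1/8 s, in which the tool goes at most 62.5 mm and 10.7 degrees, less where a joint would pass 70% of its speed; a pose out of reach is approached as far as the arm can. A call with a gripper value outside its range is refused whole. The fingers move at their own pace and stop on an object; "force" is the grip in N (left out, the last holds). Time passes only in rows, so rows that repeat a pose let the fingers close. It gives the time, the measured TCP pose, the force, the opening and the grip force at its end, in the units of the state.
- observe(): the state, without advancing time (a new reading comes with each control period).
- camera(name): name is "side" or "top" or "wrist"; returns a dict with "frame" (480x640x3 uint8, red, green, blue), "z_map" (480x640 float32, m along the optical axis (not along the pixel's ray), 0 where there is no reading), "fovy" (degrees; the focal length in pixels is half the picture's height over the tangent of half this angle, whatever the lens; pixels are square), "cx", "cy" (the principal point, pixels), "R" (3x3) and "t" (3): a world point X has camera coordinates R X + t; the wrist camera has in their place "hand_eye" (4x4, takes a point from camera to tool coordinates, whose origin is the TCP and whose axes are the flange's). Camera axes: x right, y down, z forward; pixel columns grow to the right and rows downward; lengths in m; the calibration is good to about 2 mm. A picture is of the moment at which its call begins: read the wrist's pose just before it.
- finish_job(): hands the job in; it is judged then, once.
Trained networks look in a picture, given as the dict that the camera call returned (one of the last four; its "shot" number tells which), for a name from the list of things; names that differ only in an ending like _2 or _b are one class to them, and where a whole thing is asked for, a point or a joint stands for the part that bears it (a point fixed in the world has none). Each returns a list of dicts, best first, with "conf" (0 to 1); they miss things now and then, are a little off and sometimes report something else, mostly with a low value. They report only what shows in the picture. A call takes as long as a camera call. They do not tell look-alikes from the thing itself.
- outline_of(thing, picture): "mask" (480x640 bool, what is visible of it) and "box" ([centre column, centre row, width, height] in pixels, round what is visible of it).
The state is a dict: "t": time; "joint_positions": joint angles; "joint_vel": joint speeds; "effort": joint torques, N m; "position": TCP position; "orientation": TCP orientation; "force": force on the tool from outside, world axes, zero at the start; "torque": the same for the moment, N m; "gripper_width": finger opening in m; "gripper_force": force on a finger pad.
Only numpy, scipy, OpenCV 4.12 (cv2) and the standard library are available. Lean on these libraries where they do the work, as an engineer would, in place of code of your own. Each camera call takes 0.05 s, during which the arm holds its last target. There are 200 camera calls.

## Working session

There is one attempt and no reset: what is moved stays moved. The work goes in short steps, Python scripts to look and compute and a tool call to move; the robot and the scene stay as the last step left them, time stands still between calls to the robot, and variables do not carry over. Pictures are saved under pics/ and viewed, at most 10 in all, crops included, and the job is handed in when it is done.

Besides the shell and the picture viewer there is one more tool, called as name(argument=value, ...) on one line, values as JSON. apply_moves: Moves the arm, as the interface text tells. Its arguments: {"type":"object","properties":{"steps":{"type":"array","items":{"type":"number"}},"force":{"type":"number"}},"required":["steps"]}

```bash
mkdir -p pics; cat > h.py <<'E'
from bench import *
import numpy as np, cv2
def world(c, m=None):
    f=240/np.tan(np.radians(c["fovy"])/2); z=c["z_map"]
    v,u=np.mgrid[0:480,0:640]
    P=np.stack([(u-c["cx"])/f*z,(v-c["cy"])/f*z,z],-1)
    W=(P-c["t"])@c["R"]   # R^T (P - t)
    return W
E
python3 - <<'E'
from h import *
c=camera("top"); W=world(c)
cv2.imwrite("pics/top.png",c["frame"][:,:,::-1])
s=camera("side"); cv2.imwrite("pics/side.png",s["frame"][:,:,::-1])
for n in ["mount_k","mount_k_pad_top","mount_k_tag_top"]:
    for d in outline_of(n,c):
        m=d["mask"]&(c["z_map"]>0); p=W[m]
        print(n,round(d["conf"],2),np.round(d["box"]),np.round(np.median(p,0),3),np.round(np.percentile(p[:,2],95),3), c["frame"][m].mean(0).round())
o=observe(); print(o)
E
```

```text
mount_k 0.95 [290. 230.  30.  33.] [0.547 0.019 0.01 ] 0.076 [189. 203. 211.]
mount_k 0.79 [237. 226.  36.  38.] [0.502 0.201 0.012] 0.077 [191. 206. 214.]
mount_k 0.61 [470. 351.  33.  32.] [ 0.38  -0.66   0.011] 0.077 [ 97. 207. 217.]
mount_k 0.6 [352. 244.  32.  42.] [ 0.577 -0.19   0.011] 0.077 [192. 207. 214.]
mount_k 0.35 [208. 254.  31.  14.] [0.374 0.233 0.002] 0.014 [129. 128. 126.]
mount_k_pad_top 0.64 [237. 213.  13.  16.] [0.531 0.21  0.073] 0.082 [ 75. 172. 248.]
mount_k_tag_top 0.72 [237. 212.  18.  18.] [0.531 0.21  0.072] 0.081 [ 82. 166. 236.]
mount_k_tag_top 0.47 [234. 229.  13.   7.] [0.467 0.208 0.069] 0.078 [248. 220. 113.]
{'t': 0.25, 'joint_positions': array([-7.34522682e+01,  1.79851990e+01, -2.72455425e+00,  6.93384983e+01,
        6.43044105e-04,  9.00009363e+01]), 'joint_vel': array([-0.03978561, -0.10509717,  0.04913078,  0.01538045, -0.0476425 ,
        0.07161269]), 'effort': array([-4.54019973e-04, -5.39118826e+01,  3.39558542e+01,  1.27630174e-02,
       -2.51174509e-05, -3.02501610e-05]), 'position': array([ 0.17085579, -0.57503369,  0.40426032]), 'orientation': array([[ 9.58587452e-01,  2.84798251e-01, -2.29097381e-04],
       [ 2.84798343e-01, -9.58587110e-01,  8.10465888e-04],
       [ 1.12094710e-05, -8.42148986e-04, -9.99999645e-01]]), 'force': array([-0.02482209,  0.65990482,  0.17746481]), 'torque': array([ 0.03036862, -0.01866388,  0.0045414 ]), 'gripper_force': 0.0, 'gripper_width': 0.08517563818064146}
```

```bash
python3 - <<'E'
import cv2
a=cv2.imread("pics/top.png"); cv2.imwrite("pics/topc.png",cv2.resize(a[160:400,180:500],(800,600),interpolation=cv2.INTER_CUBIC))
E
```

```text
(no output)
```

View pics/topc.png

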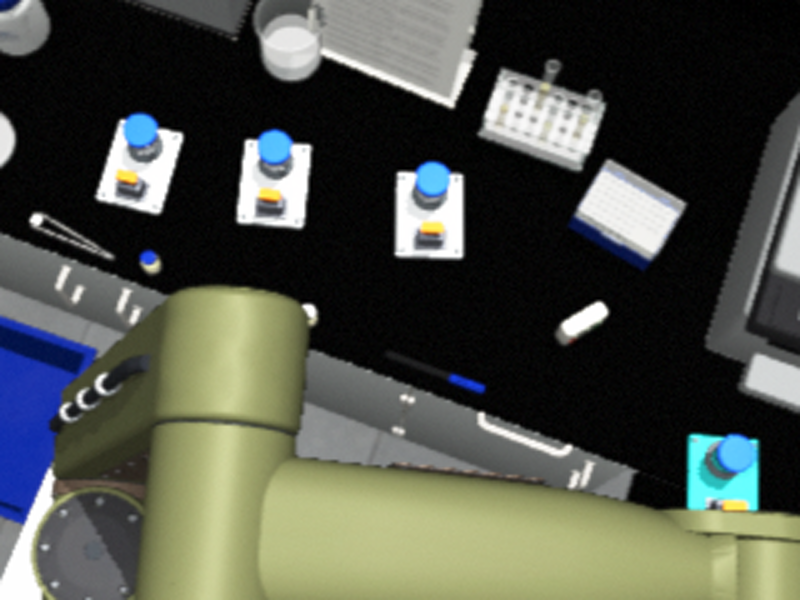

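View pics/side.png

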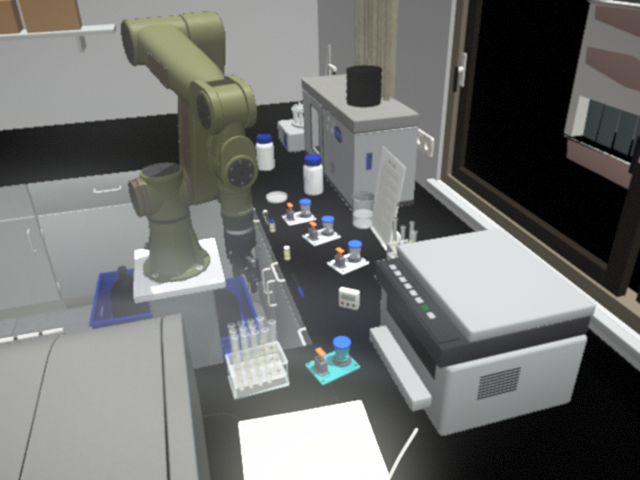

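The crop shows three white plates with blue pads at crop pixels (140,130), (274,147) and (432,180). Their orange tags are below them at (127,178), (270,197) and (431,230), and the turquoise decoy is far right at (733,453). Next I measure the pads and tags by colour and depth.

```bash
python3 - <<'E'
from h import *
c=camera("top"); W=world(c); hsv=cv2.cvtColor(c["frame"],cv2.COLOR_RGB2HSV)
blue=cv2.inRange(hsv,(95,120,120),(115,255,255)); org=cv2.inRange(hsv,(8,120,150),(28,255,255))
for n,m,zr in (("pad",blue,(.065,.085)),("tag",org,(.062,.082))):
    m=m*((W[...,2]>zr[0])&(W[...,2]<zr[1])).astype(np.uint8)
    k,l,s,_=cv2.connectedComponentsWithStats(m)
    for i in range(1,k):
        if s[i,4]<12: continue
        p=W[l==i]; q=(p.min(0)+p.max(0))/2
        print(n,s[i],p.mean(0).round(4),q.round(4),(np.ptp(p,axis=0)).round(3))
for n in ["reagent_2_mid","vial_1_mid","forceps_mid","marker_1_mid","timer_mid","petri_1_mid"]:
    for d in outline_of(n,c)[:3]:
        mm=d["mask"]&(c["z_map"]>0)
        print(n,round(d["conf"],2),np.median(W[mm],0).round(3))
E
```

```text
pad [230 205  13  14 141] [0.5306 0.2106 0.0744] [0.5303 0.2102 0.075 ] [0.045 0.046 0.019]
pad [283 212  14  14 138] [0.5722 0.0328 0.0741] [0.5728 0.0327 0.0749] [0.049 0.043 0.02 ]
pad [347 225  13  14 133] [ 0.6058 -0.1804  0.0737] [ 0.6073 -0.1802  0.075 ] [0.047 0.043 0.019]
pad [467 334  16  15 175] [ 0.3979 -0.6625  0.0732] [ 0.3989 -0.6633  0.0744] [0.047 0.048 0.018]
tag [227 228   8   5  30] [0.4648 0.2032 0.0711] [0.4644 0.2038 0.0721] [0.016 0.026 0.015]
tag [284 236   8   4  27] [0.5081 0.016  0.0713] [0.509  0.0151 0.0711] [0.016 0.026 0.017]
tag [349 249   8   4  31] [ 0.5421 -0.2019  0.0723] [ 0.5424 -0.2022  0.0724] [0.015 0.025 0.016]
tag [470 361   8   3  23] [ 0.3346 -0.679   0.0705] [ 0.3346 -0.6799  0.0708] [0.015 0.023 0.013]
reagent_2_mid 0.37 [ 0.544 -0.202  0.072]
vial_1_mid 0.57 [0.504 0.2   0.011]
marker_1_mid 0.69 [0.53  0.208 0.074]
marker_1_mid 0.61 [ 0.374 -0.271  0.009]
timer_mid 0.68 [ 0.494 -0.431  0.061]
petri_1_mid 0.62 [0.456 0.428 0.015]
```

apply_moves(steps=[-1,0.41,-0.22,0,0,0,0,-1,0.41,-0.22,0,0,0,0,-1,0.41,-0.22,0,0,0,0,-1,0.41,-0.22,0,0,0,0,-1,0.41,-0.22,0,0,0,0,-1,0.41,-0.22,0,0,0,0,-1,0.41,-0.22,0,0,0,0,-1,0.41,-0.22,0,0,0,0,-1,0.568,-0.651,0.06,0,0,0,-1,0.568,-0.651,0.06,0,0,0,-1,0.568,-0.651,0.06,0,0,0,-1,0.568,-0.651,0.06,0,0,0], force=40)

```text
t: 2.1
position: [0.5166, 0.0018, 0.3723]
orientation: [[0.959, 0.285, 0.001], [0.285, -0.959, -0.0], [0.001, 0.0, -1.0]]
force: [0.8, 0.0, -0.2]
gripper_width: 0.0
gripper_force: 0.0
```

apply_moves(steps=[-1,0.07,-0.19,0.06,0,0,0,-1,0.07,-0.19,0.06,0,0,0,-1,0.07,-0.19,0.06,0,0,0,-1,0.07,-0.19,0.06,0,0,0,-1,0.07,-0.19,0.06,0,0,0,-1,0.07,-0.19,0.06,0,0,0,-1,0.07,-0.19,0.06,0,0,0])

```text
t: 2.98
position: [0.5371, 0.1791, 0.313]
orientation: [[0.95, 0.313, -0.005], [0.313, -0.95, 0.016], [0.001, -0.017, -1.0]]
force: [-0.1, 0.4, -0.2]
gripper_width: 0.0
gripper_force: 0.0
```

```bash
python3 - <<'E'
from h import *
o=observe(); print(o["position"].round(4),o["force"].round(2))
c=camera("wrist"); cv2.imwrite("pics/w1.png",c["frame"][:,:,::-1])
H=c["hand_eye"]; T=np.eye(4); T[:3,:3]=o["orientation"]; T[:3,3]=o["position"]
M=np.linalg.inv(T@H); W=world(dict(c,R=M[:3,:3],t=M[:3,3]))
hsv=cv2.cvtColor(c["frame"],cv2.COLOR_RGB2HSV)
for n,m in (("pad",cv2.inRange(hsv,(95,120,100),(115,255,255))),("tag",cv2.inRange(hsv,(5,120,120),(28,255,255)))):
    m=m*((W[...,2]>.06)&(W[...,2]<.085)).astype(np.uint8)
    k,l,s,_=cv2.connectedComponentsWithStats(m)
    for i in range(1,k):
        if s[i,4]<80: continue
        p=W[l==i]; q=(p.min(0)+p.max(0))/2
        print(n,s[i],p.mean(0).round(4),q.round(4),(np.ptp(p,axis=0)).round(3),np.percentile(p[:,2],80).round(4))
E
```

```text
[0.5371 0.1791 0.313 ] [-0.15  0.35 -0.18]
pad [ 237  207   72   71 3963] [0.5339 0.2131 0.0749] [0.5322 0.2135 0.0723] [0.047 0.047 0.011] 0.0757
pad [ 509  231   80   70 4247] [0.5751 0.0381 0.0743] [0.5741 0.0352 0.0696] [0.047 0.048 0.015] 0.0755
tag [238 315  42  24 616] [0.4696 0.2062 0.0717] [0.4674 0.2066 0.067 ] [0.017 0.028 0.013] 0.0727
tag [503 340  47  23 903] [0.5114 0.0185 0.0716] [0.5107 0.0177 0.0673] [0.021 0.032 0.014] 0.0726
```

View pics/w1.png

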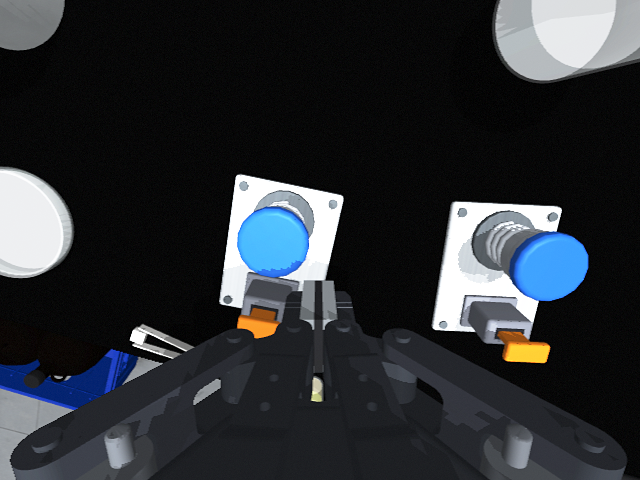

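apply_moves(steps=[-1,0,0,0,0,0,0,-1,0,0,0,0,0,0,-1,0,0,0,0,0,0,-1,0,0,0,0,0,0])

```text
t: 3.52
position: [0.5369, 0.1804, 0.3123]
orientation: [[0.949, 0.315, -0.006], [0.315, -0.949, 0.016], [-0.0, -0.017, -1.0]]
force: [0.0, -0.4, 0.3]
gripper_width: 0.0005
gripper_force: 0.0
```

```bash
python3 - <<'E'
from h import *
o=observe(); print(o["position"].round(4),o["force"].round(2),o["joint_positions"].round(2),o["joint_vel"].round(2)); print(o["orientation"].round(3))
E
```

```text
[0.5369 0.1804 0.3123] [ 0.04 -0.35  0.26] [ 18.3   17.45 -15.83  56.74   1.   179.95] [ 0.    0.06 -0.03 -0.    0.08 -0.  ]
[[ 0.949  0.315 -0.006]
 [ 0.315 -0.949  0.016]
 [-0.    -0.017 -1.   ]]
```

apply_moves(steps=[-1,0,0,0,-1,0,-10,-1,0,0,0,-1,0,-22,-1,0.005,-0.032,0,-1,0,-22,-1,0.005,-0.032,0,-1,0,-22,-1,0.005,-0.032,0,-1,0,-22,-1,0.005,-0.032,0,-1,0,-22])

```text
t: 4.28
position: [0.5316, 0.2119, 0.3127]
orientation: [[0.762, 0.647, 0.003], [0.647, -0.763, 0.001], [0.003, 0.001, -1.0]]
force: [-1.0, -0.1, 0.7]
gripper_width: -0.0
gripper_force: 0.0
```

```bash
python3 - <<'E'
from h import *
o=observe(); print(o["position"].round(4),o["force"].round(2),o["joint_positions"].round(2),o["joint_vel"].round(2)); print(o["orientation"].round(4))
E
```

```text
[0.5316 0.2119 0.3127] [-0.95 -0.09  0.7 ] [ 2.1730e+01  1.7930e+01 -1.5090e+01  5.6820e+01 -1.0000e-02  1.6142e+02] [-0.03 -0.08  0.04  0.07  0.06  0.05]
[[ 7.625e-01  6.470e-01  2.600e-03]
 [ 6.470e-01 -7.625e-01  9.000e-04]
 [ 2.600e-03  1.000e-03 -1.000e+00]]
```

```bash
cat > f.py <<'E'
from h import *
F=[];Z=[]
for i in range(6):
    camera("top"); o=observe(); F.append(o["force"]); Z.append(o["position"])
F=np.array(F); print(o["t"],"pos",np.mean(Z,0).round(4),"F",F.mean(0).round(2),"Fz",F[:,2].round(1))
E
echo ok
```

```text
ok
```

apply_moves(steps=[-1,0,0,0.03,0,0,0,-1,0,0,0.055,0,0,0,-1,0,0,0.055,0,0,0,-1,0,0,0.055,0,0,0])

```text
t: 4.78
position: [0.5322, 0.2122, 0.2587]
orientation: [[0.762, 0.647, 0.004], [0.647, -0.762, 0.002], [0.004, 0.001, -1.0]]
force: [0.1, -0.3, -0.4]
gripper_width: -0.0003
gripper_force: 0.0
```

```bash
python3 f.py
```

```text
5.075 pos [0.5323 0.2125 0.2589] F [0.06 0.23 0.05] Fz [ 0.3 -0.3  0.5 -0.3  0.6 -0.4]
```

apply_moves(steps=[-1,0,0,0.005,0,0,0,-1,0,0,0.01,0,0,0,-1,0,0,0.014,0,0,0,-1,0,0,0.014,0,0,0,-1,0,0,0.014,0,0,0])

```text
t: 5.7
position: [0.5318, 0.2125, 0.244]
orientation: [[0.762, 0.648, 0.003], [0.648, -0.762, 0.001], [0.003, 0.001, -1.0]]
force: [0.8, -0.4, 2.0]
gripper_width: 0.0
gripper_force: 1.4
```

```bash
python3 f.py
```

```text
6.0 pos [0.5318 0.2124 0.244 ] F [-0.3   0.06  2.99] Fz [2.5 3.3 2.8 3.2 2.9 3.1]
```

apply_moves(steps=[-1,0,0,0.004,0,0,0,-1,0,0,0.004,0,0,0,-1,0,0,0.004,0,0,0])

```text
t: 6.38
position: [0.5318, 0.2125, 0.2399]
orientation: [[0.762, 0.648, 0.003], [0.648, -0.762, 0.001], [0.003, 0.001, -1.0]]
force: [-1.5, 0.8, 3.6]
gripper_width: -0.0001
gripper_force: 2.3
```

```bash
python3 f.py
```

```text
6.675 pos [0.5318 0.2125 0.2399] F [-0.63 -0.02  4.4 ] Fz [3.7 4.7 3.7 5.1 5.  4.1]
```

apply_moves(steps=[-1,0,0,-0.02,0,0,0,-1,0,0,-0.06,0,0,0,-1,0,0,-0.06,0,0,0])

```text
t: 7.05
position: [0.5329, 0.2128, 0.3024]
orientation: [[0.762, 0.647, 0.007], [0.647, -0.762, 0.003], [0.008, 0.003, -1.0]]
force: [0.6, 0.0, -0.2]
gripper_width: 0.0005
gripper_force: 0.0
```

apply_moves(steps=[-1,-0.083,0.162,0,0,0,0,-1,-0.083,0.162,0,0,0,0,-1,-0.083,0.162,0,0,0,0,-1,-0.083,0.162,0,0,0,0,-1,-0.083,0.162,0,0,0,0,-1,-0.083,0.162,0.03,0,0,0,-1,-0.083,0.162,0.043,0,0,0,-1,-0.083,0.162,0.043,0,0,0,-1,-0.083,0.162,0.043,0,0,0])

```text
t: 8.18
position: [0.5736, 0.0358, 0.2574]
orientation: [[0.761, 0.648, 0.003], [0.648, -0.761, 0.001], [0.004, 0.001, -1.0]]
force: [-0.6, 0.9, 0.3]
gripper_width: -0.0001
gripper_force: 0.0
```

```bash
python3 f.py
```

```text
8.475 pos [0.5738 0.0354 0.2575] F [ 0.01 -0.03 -0.33] Fz [-1.  -0.2 -0.8 -0.9  0.8  0.1]
```

apply_moves(steps=[-1,0,0,0.005,0,0,0,-1,0,0,0.01,0,0,0,-1,0,0,0.0135,0,0,0,-1,0,0,0.0135,0,0,0,-1,0,0,0.0135,0,0,0])

```text
t: 9.1
position: [0.5733, 0.0352, 0.2432]
orientation: [[0.762, 0.647, 0.002], [0.647, -0.762, 0.001], [0.003, 0.001, -1.0]]
force: [-0.2, -0.2, 1.7]
gripper_width: -0.0
gripper_force: 0.6
```

```bash
python3 f.py
```

```text
9.4 pos [0.5733 0.0352 0.2433] F [-0.71 -0.8   1.26] Fz [1.2 1.9 0.9 1.1 1.1 1.3]
```

apply_moves(steps=[-1,0,0,0.004,0,0,0,-1,0,0,0.004,0,0,0,-1,0,0,0.004,0,0,0])

```text
t: 9.78
position: [0.5735, 0.0353, 0.2392]
orientation: [[0.762, 0.647, 0.003], [0.647, -0.762, 0.001], [0.003, 0.001, -1.0]]
force: [0.2, -0.3, 2.1]
gripper_width: 0.0
gripper_force: 1.0
```

```bash
python3 f.py
```

```text
10.075 pos [0.5735 0.0353 0.2393] F [0.1  0.04 2.21] Fz [3.  2.  2.4 2.6 2.3 1. ]
```

apply_moves(steps=[-1,0,0,-0.02,0,0,0,-1,0,0,-0.06,0,0,0,-1,0,0,-0.06,0,0,0,-1,0,0,-0.06,0,0,0])

```text
t: 10.58
position: [0.573, 0.0352, 0.2988]
orientation: [[0.762, 0.647, 0.002], [0.647, -0.762, 0.001], [0.003, 0.0, -1.0]]
force: [-0.7, -0.6, -0.0]
gripper_width: 0.0001
gripper_force: 0.0
```

```bash
python3 - <<'E'
from h import *
o=observe(); print(o["position"].round(4))
c=camera("wrist")
H=c["hand_eye"]; T=np.eye(4); T[:3,:3]=o["orientation"]; T[:3,3]=o["position"]
M=np.linalg.inv(T@H); W=world(dict(c,R=M[:3,:3],t=M[:3,3]))
hsv=cv2.cvtColor(c["frame"],cv2.COLOR_RGB2HSV)
for n,m in (("pad",cv2.inRange(hsv,(95,120,100),(115,255,255))),("tag",cv2.inRange(hsv,(5,120,120),(28,255,255)))):
    m=m*((W[...,2]>.06)&(W[...,2]<.085)).astype(np.uint8)
    k,l,s,_=cv2.connectedComponentsWithStats(m)
    for i in range(1,k):
        if s[i,4]<80: continue
        p=W[l==i]; q=(p.min(0)+p.max(0))/2
        print(n,s[i],p.mean(0).round(4),q.round(4),(np.ptp(p,axis=0)).round(3),np.percentile(p[:,2],80).round(4))
E
```

```text
[0.573  0.0352 0.2988]
pad [   0   69   74   92 5433] [0.5366 0.2072 0.0746] [0.5323 0.2101 0.0719] [0.048 0.043 0.013] 0.0757
pad [ 282  220   76   71 3999] [0.577  0.0373 0.0748] [0.574  0.0348 0.069 ] [0.048 0.047 0.017] 0.0756
pad [ 549  377   65   52 2187] [ 0.6148 -0.1737  0.0741] [ 0.614  -0.1786  0.071 ] [0.033 0.047 0.012] 0.0754
tag [  0 207  16  29 315] [0.4706 0.1937 0.0716] [0.4689 0.1954 0.071 ] [0.016 0.012 0.007] 0.0726
tag [257 326  18  13 138] [0.5119 0.0289 0.0717] [0.5103 0.0284 0.0712] [0.012 0.009 0.005] 0.0725
```

apply_moves(steps=[-1,-0.111,0.185,0,0,0,0,-1,-0.111,0.185,0,0,0,0,-1,-0.111,0.185,0,0,0,0,-1,-0.111,0.185,0,0,0,0,-1,-0.111,0.185,0,0,0,0,-1,-0.111,0.185,0,0,0,0,-1,-0.111,0.185,0.03,0,0,0,-1,-0.111,0.185,0.042,0,0,0,-1,-0.111,0.185,0.042,0,0,0,-1,-0.111,0.185,0.042,0,0,0])

```text
t: 11.88
position: [0.6089, -0.1772, 0.2578]
orientation: [[0.762, 0.648, 0.004], [0.648, -0.762, 0.001], [0.004, 0.002, -1.0]]
force: [1.2, 1.1, 0.7]
gripper_width: 0.0001
gripper_force: 0.0
```

```bash
python3 f.py
```

```text
12.175 pos [ 0.609  -0.1776  0.2579] F [0.09 0.   0.13] Fz [ 0.4 -0.1  0.1 -0.1  0.4  0. ]
```

apply_moves(steps=[-1,0,0,0.005,0,0,0,-1,0,0,0.01,0,0,0,-1,0,0,0.014,0,0,0,-1,0,0,0.014,0,0,0,-1,0,0,0.014,0,0,0])

```text
t: 12.8
position: [0.6086, -0.1777, 0.2435]
orientation: [[0.762, 0.647, 0.003], [0.647, -0.762, 0.001], [0.003, 0.001, -1.0]]
force: [-1.8, 0.3, 5.8]
gripper_width: -0.0003
gripper_force: 3.1
```

```bash
python3 f.py
```

```text
13.1 pos [ 0.6086 -0.1777  0.2435] F [-1.63  0.47  5.83] Fz [5.8 5.5 5.1 5.7 6.5 6.4]
```

apply_moves(steps=[-1,0,0,0.004,0,0,0,-1,0,0,0.004,0,0,0,-1,0,0,0.004,0,0,0])

```text
t: 13.48
position: [0.6086, -0.1777, 0.2399]
orientation: [[0.762, 0.647, 0.003], [0.647, -0.762, 0.001], [0.003, 0.001, -1.0]]
force: [-2.5, 0.3, 8.9]
gripper_width: -0.0001
gripper_force: 4.7
```

```bash
python3 f.py
```

```text
13.775 pos [ 0.6086 -0.1777  0.24  ] F [-3.23  0.34  9.31] Fz [9.4 8.9 9.6 9.  9.6 9.3]
```

apply_moves(steps=[-1,0,0,-0.02,0,0,0,-1,0,0,-0.06,0,0,0,-1,0.052,-0.212,-0.06,0,0,0,-1,0.052,-0.212,-0.06,0,0,0,-1,0.052,-0.212,-0.06,0,0,0,-1,0.052,-0.212,-0.06,0,0,0,-1,0.052,-0.212,-0.06,0,0,0,-1,0.052,-0.212,-0.06,0,0,0,-1,0.052,-0.212,-0.06,0,0,0])

```text
t: 14.9
position: [0.5114, 0.0167, 0.2989]
orientation: [[0.763, 0.646, 0.003], [0.646, -0.763, 0.001], [0.003, 0.001, -1.0]]
force: [-0.2, 0.2, -0.4]
gripper_width: -0.0004
gripper_force: 0.0
```

```bash
python3 - <<'E'
from h import *
o=observe(); print(o["position"].round(4))
c=camera("wrist"); cv2.imwrite("pics/w2.png",c["frame"][:,:,::-1])
E
```

```text
[0.5114 0.0167 0.2989]
```

View pics/w2.png

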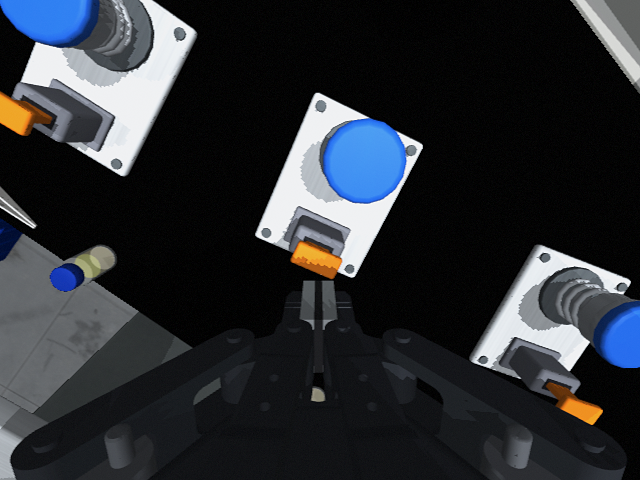

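The picture shows the middle tag at (317,258), in line with the closed fingertips at about column 318. Pressing down.

apply_moves(steps=[-1,0,0,0.04,0,0,0,-1,0,0,0.05,0,0,0,-1,0,0,0.055,0,0,0,-1,0,0,0.06,0,0,0,-1,0,0,0.065,0,0,0,-1,0,0,0.07,0,0,0,-1,0,0,0.074,0,0,0,-1,0,0,0.074,0,0,0,-1,0,0,0.074,0,0,0])

```text
t: 16.08
position: [0.5114, 0.0176, 0.2254]
orientation: [[0.762, 0.647, 0.004], [0.647, -0.762, 0.001], [0.003, 0.002, -1.0]]
force: [-1.5, -2.1, 6.2]
gripper_width: 0.0
gripper_force: 2.9
```

```bash
python3 f.py
```

```text
16.375 pos [0.5114 0.0175 0.2254] F [-1.72 -2.36  6.15] Fz [6.3 6.5 6.  6.  6.3 5.9]
```

apply_moves(steps=[-1,0,0,0.001,0,0,0,-1,0,0,0.001,0,0,0,-1,0,0,0.001,0,0,0])

```text
t: 16.75
position: [0.5114, 0.0175, 0.2253]
orientation: [[0.762, 0.647, 0.004], [0.647, -0.762, 0.001], [0.004, 0.002, -1.0]]
force: [-6.4, -2.2, 15.9]
gripper_width: -0.0002
gripper_force: 7.6
```

```bash
python3 f.py
```

```text
17.05 pos [0.5113 0.0175 0.2253] F [-5.16 -1.66 15.23] Fz [14.5 15.8 15.6 15.9 15.  14.6]
```

apply_moves(steps=[-1,0,0,-0.03,0,0,0,-1,0,0,-0.08,0,0,0,-1,0,0,-0.13,0,0,0,-1,0,0,-0.13,0,0,0,-1,0,0,-0.13,0,0,0])

```text
t: 17.68
position: [0.5107, 0.0176, 0.3536]
orientation: [[0.762, 0.648, 0.003], [0.648, -0.762, 0.002], [0.003, 0.001, -1.0]]
force: [0.3, 0.3, -0.5]
gripper_width: -0.0004
gripper_force: 0.0
```

```bash
python3 - <<'E'
from h import *
o=observe(); print(o["position"].round(4),o["force"].round(1))
c=camera("wrist"); cv2.imwrite("pics/w3.png",c["frame"][:,:,::-1])
H=c["hand_eye"]; T=np.eye(4); T[:3,:3]=o["orientation"]; T[:3,3]=o["position"]
M=np.linalg.inv(T@H); W=world(dict(c,R=M[:3,:3],t=M[:3,3]))
hsv=cv2.cvtColor(c["frame"],cv2.COLOR_RGB2HSV)
for n,m in (("pad",cv2.inRange(hsv,(95,120,100),(115,255,255))),("tag",cv2.inRange(hsv,(5,120,120),(28,255,255)))):
    m=m*((W[...,2]>.03)&(W[...,2]<.085)).astype(np.uint8)
    k,l,s,_=cv2.connectedComponentsWithStats(m)
    for i in range(1,k):
        if s[i,4]<80: continue
        p=W[l==i]
        print(n,s[i],p.mean(0).round(4),np.percentile(p[:,2],80).round(4))
E
```

```text
[0.5107 0.0176 0.3536] [ 0.3  0.3 -0.5]
pad [  74    0   77   67 4120] [0.5308 0.21   0.0749] 0.0758
pad [ 324  123   65   67 3380] [0.574  0.0354 0.0749] 0.0756
pad [100 244  22  20 338] [0.3774 0.1387 0.0483] 0.0488
pad [ 548  271   60   55 2466] [ 0.6069 -0.1773  0.0746] 0.0754
tag [ 51  95  55  41 999] [0.4672 0.2048 0.0716] 0.0728
tag [299 215  39  29 629] [0.5106 0.0173 0.0519] 0.0527
tag [516 351  38  24 528] [ 0.545  -0.2008  0.0718] 0.0725
```

View pics/w3.png

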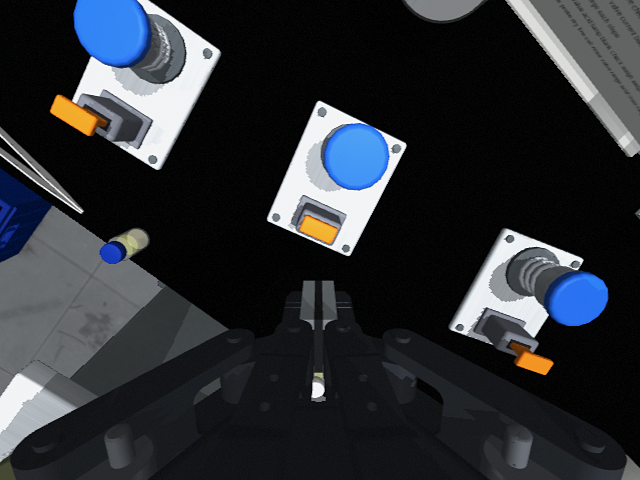

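The middle tag's head, at (318,229), sits on its block with its top at 52 mm. The other two tags still stand at 72 mm, and all three pads are back at 75 mm.

```bash
python3 -c "
from bench import *
print(finish_job())"
```

```text
the job is handed in; nothing more can be done
None
```

I pressed the three pads from left to right (about 4.4, 2.2 and 9.3 N at 8 mm), pushed the tag of the middle, softest mount fully down, and handed the job in at about 18 s; no verdict was returned.

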